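# Clamp a shoe last with the star wheel

### The job

Clamp the wooden shoe last in the bench clamp: with the side of the gripper push the star wheel round clockwise (seen from above), spoke after spoke, until the moving jaw holds the last squarely and firmly against the fixed jaw and the wheel resists a firm push. Do not wrench it any tighter than that, do not push on the last or the moving jaw yourself, leave the hammer, the pot and the tin where they are, and let go of the wheel at the end.

Things in the scene. Friction and masses are not known exactly. Their poses are not given: they have to be found in the camera images.
- clamp: Bench clamp, fixed to the table: dark steel bed 150 (x) x 380 (y) x 22 mm high. Origin on the table; the bed spans x -75..75, y -240..140 mm from it. The star wheel's upright axis is at x 0, y -140; the jaws work along y. Under the wheel a grey housing 64 x 100 mm, top 46 mm above the table, and a round column 40 mm dia.
- wheel_hub (a point): Centre of the star wheel, on its upright axis, at the middle height of the spokes (85 mm above the table). Turns with the wheel; its x axis points along a spoke. Steel hub 44 mm dia, 20 mm high; five plain level spokes 12 mm thick, 72 degrees apart, each ending in a black ball 20 mm dia whose centre is 80 mm from the axis.
- star_wheel (a joint): Wheel angle, rad, growing clockwise from above; at 0 a spoke points along clamp +x. Starts at 0 to 1.2; 1 rad moves the moving jaw 8 mm. Turns against a steady friction of 0.16 N m (3 N at mid-spoke) and stays put; tight somewhere between 3.8 and 6.1 rad, where the resistance rises. It holds up to about 20 N of clamping, springing back to that if pushed harder. 8 to 10 N at the spoke is a firm push.
- moving_jaw: Moving jaw, dark steel with a wooden face 80 mm wide and 46 mm high, top 77 mm above the table. Origin in its face, at the level of the bed's top (22 mm above the table); it slides along the clamp's +y, face at clamp y -15 mm plus 8 mm per rad of the wheel.
- fixed_jaw: Fixed jaw at the end of the bed, same shape as the moving jaw. Origin in its face, at the level of the bed's top; the face looks along clamp -y. It is bolted down at clamp y +76 to +92 mm, a different place each time, and does not move.
- last: Loose wooden shoe last (foot form), about 0.5 kg, lying sole down on the bed between the open jaws, toe to the clamp's +x, slightly askew. 235 mm long, 85 mm high, with flat parallel sides 60 mm apart from x -58 to 58 mm in its frame. Origin under the sole, midway between the flat sides; +x to the toe, z up.
- hammer: Bystander: hammer lying on the bench to the robot's right of the clamp, about 250 to 300 mm long.
- pin_pot: Bystander: open steel pot, 64 mm dia, 70 mm high, origin under its centre, to the robot's left of the clamp.
- tin: Bystander: closed round tin, 70 mm dia, 60 mm high, origin under its centre, to the robot's left of the clamp.
There are look-alikes about, which are no part of the job. Of the things that look like the last, the larger one is meant.

How it is judged:
By the outcome, as a careful person would: the job done as asked, in the order asked, and still so for the second after the job is handed in, with the robot touching nothing.
It also fails if it takes over 64 s, if anything falls off the work surface, if the arm or the gripper's body presses on something with over 40 N, if the wrist force passes 120 N, or if a joint passes its speed limit or range.

### The arm

A 6-joint arm with a two-finger parallel gripper is mounted at the origin on the work surface. World frame = base frame: x ahead of the robot, y to its left, z up, the work surface at z = 0. Lengths are in m, angles in rad, forces in N, time in s.
With the tool pointing down it reaches from about 0.4 to 0.825 m from the base axis. Payload 7 kg.
Tool frame: the origin (TCP) lies between the finger pads; the fingertips stand 11 mm ahead of it and the grasp point (between the pads) lies 8 mm behind it; x points along the fingers, z is the direction in which the jaws open and shut, and the axes are right-handed (so a half turn about x gives the same grasp; the last joint's range is limited). The gripper opens to 88 mm and grips with 3 to 60 N. Pads are 19 mm wide; open, the fingers measure 130 mm over their backs; the gripper's body (78 mm by 193 mm) begins 47 mm behind the grasp point.
Start: joints at [-1.037, 0.359, 0.012, 0, -1.224, -0.288], TCP at [0.164, -0.655, 0.238] pointing down, gripper open.
Joint ranges: [-3.07, 3.07], [-1.43, 2.12], [-1.02, 1.25], [-3.03, 1.67], [-3.05, -0], [-3.03, 3.03]. Speed limits (rad/s): [2.39, 2.39, 3.01, 3.14, 3.14, 3.14].

### API

Orientations are given as [roll, pitch, yaw] about the fixed x, y, z axes, in that order (R = Rz(yaw) Ry(pitch) Rx(roll)).
In Python, from station import arm gives the robot as it stands.
- The arm moves only by the tool jog_arm, never from a script. Its argument "motion" is a list of rows, each an object of numbers: "dx", "dy", "dz": the shift along the tool's x, y, z in m; "twist": the turn about the tool's x in degrees. In form: [{"dx": .., "dy": .., "dz": .., "twist": ..}, ...]. A call has 1 to 20 rows; each row is the pose to reach, as a shift and turn from the pose commanded when the call began, along the tool's axes at that moment; what a row does not reach only later rows make up. A row lasts 1/12 s, in which the tool goes at most 41.7 mm and 7.16 degrees, less where a joint would pass 70% of its speed; a pose out of reach is approached as far as the arm can. A call with a gripper value outside its range is refused whole. "gripper" is the finger opening in m, from 0 to 0.0876, set as the call begins (left out, the last holds). The fingers move at their own pace and stop on an object; "newtons" is the grip in N (left out, the last holds). Time passes only in rows, so rows that repeat a pose let the fingers close. It gives the time, the measured TCP pose, the force and the opening at its end, in the units of the state.
- arm.get_state(): the state, without advancing time (a new reading comes with each control period).
- arm.grab_frame(name): name is "scene" or "top"; returns the picture (400x640x3 uint8, red, green, blue); there is no depth.
- arm.camera_model(name): a dict with "camera_matrix" (3x3 intrinsics, pixels), "k1" (the pictures are not rectified: a ray, as slopes to the right and down, at radius r is drawn at 1 + k1 r^2 times it, then the intrinsics apply), "eye" and "attitude" of the camera in the world. Camera axes: x right, y down, z forward; pixel columns grow to the right and rows downward; lengths in m; the calibration is good to about 2 mm. A picture is of the moment at which its call begins. camera_model takes no time and is no camera call.
- arm.job_done(): hands the job in, once; it reports no verdict.
The state is a dict: "t": time; "q": joint angles; "qd": joint speeds; "joint_efforts": joint torques, N m; "eef_pos": TCP position; "ee_rot": TCP orientation; "force": force on the tool from outside, world axes, zero at the start; "moment": the same for the moment, N m; "width": finger opening in m.
Only numpy, scipy, OpenCV 4.12 (cv2) and the standard library are available. Lean on these libraries where they do the work, as an engineer would, in place of code of your own. Each camera call takes 0.05 s, during which the arm holds its last target.

## Working session

There is one attempt and no reset: what is moved stays moved. The work goes in short steps, Python scripts to look and compute and a tool call to move; the robot and the scene stay as the last step left them, time stands still between calls to the robot, and variables do not carry over. Pictures are saved under pics/ and viewed, and the job is handed in when it is done.

Besides the shell and the picture viewer there is one more tool, called after "Request:" as name([rows], argument=value, ...), one row to a line, values as JSON. jog_arm: Moves the arm, as the interface text tells. Its arguments: {"type":"object","properties":{"motion":{"type":"array"},"gripper":{"type":"number"},"newtons":{"type":"number"}},"required":["motion"]}

```bash
ls; mkdir -p pics
python3 - <<'E'
from station import arm
import cv2
for n in("scene","top"):
    f=arm.grab_frame(n); cv2.imwrite(f"pics/{n}0.png",f[:,:,::-1]); print(n,arm.camera_model(n))
print(arm.get_state())
E
```

```text
pics
scene {'camera_matrix': array([[419.70123832,   0.        , 324.49311742],
       [  0.        , 419.70123832, 202.92244836],
       [  0.        ,   0.        ,   1.        ]]), 'k1': -0.04648230554775267, 'eye': array([ 1.2551879 , -0.69546987,  0.76979678]), 'attitude': array([-2.1584242 ,  0.01371606,  0.8234982 ])}
top {'camera_matrix': array([[494.85861672,   0.        , 317.50893037],
       [  0.        , 494.85861672, 198.21535268],
       [  0.        ,   0.        ,   1.        ]]), 'k1': -0.12548583923263903, 'eye': array([3.58948045e-01, 1.25551082e-03, 1.57121972e+00]), 'attitude': array([-3.06104212,  0.01670379, -1.5829126 ])}
{'t': 0.1, 'q': array([-1.03687679e+00,  3.59324654e-01,  1.11432552e-02, -3.24595183e-04,
       -1.22408973e+00, -2.88105262e-01]), 'qd': array([ 0.00029321, -0.00087055,  0.00164636,  0.0014571 , -0.00055278,
       -0.00037724]), 'joint_efforts': array([-2.99150124e-04, -5.84162056e+01,  2.93752652e+01,  7.01555863e+00,
        1.01519926e-02, -9.09476194e-05]), 'eef_pos': array([ 0.16413834, -0.65430139,  0.23670425]), 'ee_rot': array([0.08409862, 1.56929027, 1.9005987 ]), 'force': array([-0.89260802, -0.5783424 , -0.51265598]), 'moment': array([ 0.03288383,  0.03424759, -0.01195556]), 'width': 0.08753259445349719}
```

View pics/scene0.png

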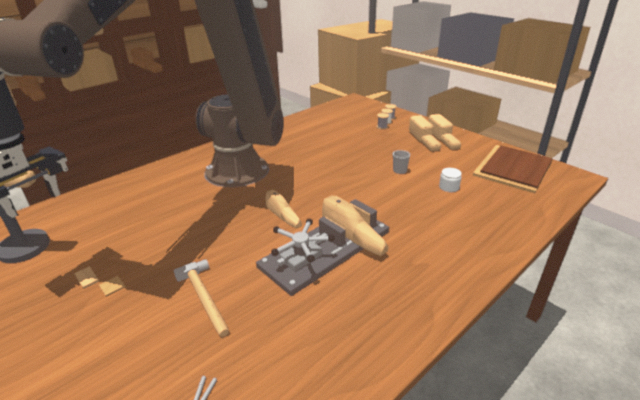

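View pics/top0.png

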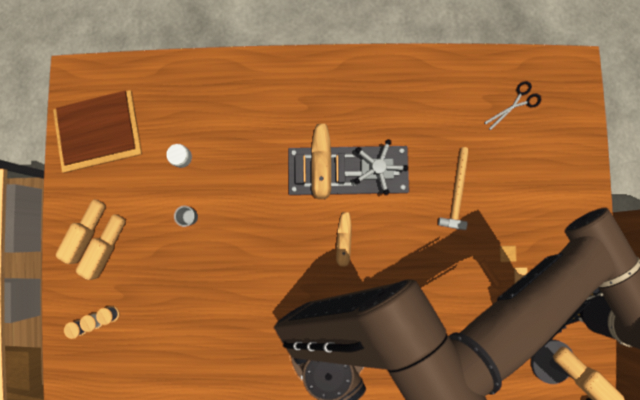

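```bash
cat > h.py <<'E'
import numpy as np,cv2
from station import arm
from scipy.spatial.transform import Rotation as Ro
C={n:arm.camera_model(n) for n in("scene","top")}
def ray(n,u,v):
    c=C[n];K=c["camera_matrix"];d=np.array([(u-K[0,2])/K[0,0],(v-K[1,2])/K[1,1]]);s=d.copy()
    for _ in range(20): s=d/(1+c["k1"]*(s@s))
    return c["eye"],Ro.from_euler("xyz",c["attitude"]).as_matrix()@np.array([s[0],s[1],1])
def pt(n,u,v,z):
    e,d=ray(n,u,v);return e+d*(z-e[2])/d[2]
def pix(n,p):
    c=C[n];K=c["camera_matrix"];q=Ro.from_euler("xyz",c["attitude"]).as_matrix().T@(np.array(p)-c["eye"]);s=q[:2]/q[2];s=s*(1+c["k1"]*(s@s))
    return K[0,0]*s[0]+K[0,2],K[1,1]*s[1]+K[1,2]
def crop(n,name,x0,y0,x1,y1,k):
    f=arm.grab_frame(n)[y0:y1,x0:x1,::-1];cv2.imwrite(name,cv2.resize(f,None,fx=k,fy=k,interpolation=cv2.INTER_CUBIC));return f
E
python3 - <<'E'
import cv2
a=cv2.imread("pics/top0.png")[115:205,280:420];cv2.imwrite("pics/top0z.png",cv2.resize(a,None,fx=5.5,fy=5.5,interpolation=cv2.INTER_CUBIC))
a=cv2.imread("pics/scene0.png")[180:295,250:400];cv2.imwrite("pics/scene0z.png",cv2.resize(a,None,fx=5,fy=5,interpolation=cv2.INTER_CUBIC))
from h import *
for u,v in[(289,148),(408,146),(408,194),(289,195)]: print(pt("top",u,v,.022))
print(pt("top",379,167,.085), pt("scene",302,239,.085))
E
```

```text
[0.64553001 0.11422252 0.022     ]
[ 0.64685188 -0.26386097  0.022     ]
[ 0.49380438 -0.25934321  0.022     ]
[0.49569096 0.11522521 0.022     ]
[ 0.57160799 -0.16285239  0.085     ] [ 0.57847892 -0.16133897  0.085     ]
```

View pics/top0z.png

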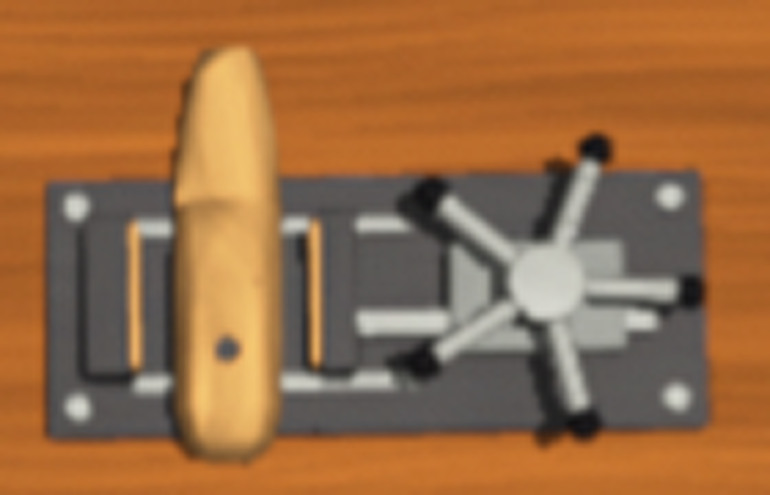

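View pics/scene0z.png

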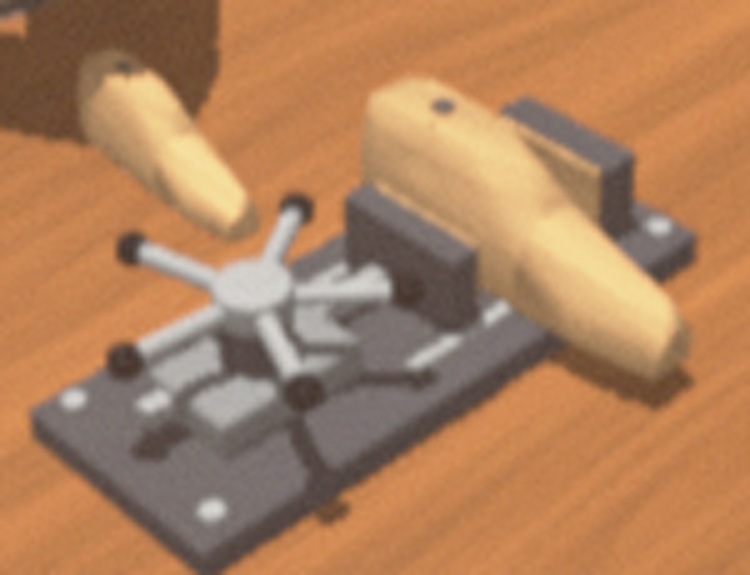

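```bash
cat >> h.py <<'E'
def wheel(n,px,z=.085):
    P=np.array([pt(n,u,v,z)[:2] for u,v in px]);c=P.mean(0);D=P-c
    return P,c,np.hypot(*D.T)*1000,np.degrees(np.arctan2(D[:,1],D[:,0]))
E
python3 - <<'E'
from h import *
np.set_printoptions(precision=4,suppress=True)
T=[(280+(u+.5)/5.5-.5,115+(v+.5)/5.5-.5) for u,v in[(596,149),(690,291),(583,424),(422,361),(432,193)]]
S=[(250+u/5-.4,180+v/5-.4) for u,v in[(296,209),(131,248),(123,360),(304,392),(407,290)]]
print(*wheel("top",T),sep="\n");print(*wheel("scene",S),sep="\n")
t=lambda u,v,z:pt("top",280+(u+.5)/5.5-.5,115+(v+.5)/5.5-.5,z)[:2]
print("bed",t(48,182,.022),t(698,172,.022),t(708,428,.022),t(47,438,.022))
print("screws",t(76,206,.022),t(670,196,.022),t(677,397,.022),t(78,407,.022))
print("fixed face",t(141,222,.068),t(142,370,.068),"mov",t(309,222,.068),t(309,368,.068))
print("state",arm.get_state()["eef_pos"])
E
```

```text
[[ 0.6492 -0.1921]
 [ 0.5691 -0.242 ]
 [ 0.4962 -0.181 ]
 [ 0.5322 -0.0933]
 [ 0.6256 -0.1007]]
[ 0.5745 -0.1618]
[80.6203 80.3805 80.5314 80.5311 79.711 ]
[ -22.0812  -93.8032 -166.2095  121.6678   50.1165]
[[ 0.5321 -0.0974]
 [ 0.4972 -0.1851]
 [ 0.5688 -0.2448]
 [ 0.65   -0.1948]
 [ 0.6266 -0.1026]]
[ 0.5749 -0.165 ]
[80.0029 80.3322 80.0667 80.7798 80.9724]
[ 122.3832 -165.4486  -94.4079  -21.6985   50.3199]
bed [0.6466 0.1164] [ 0.6473 -0.2591] [ 0.4988 -0.2605] [0.4982 0.1179]
screws [0.6323 0.1003] [ 0.6335 -0.2424] [ 0.5169 -0.2431] [0.5157 0.1   ]
fixed face [0.6145 0.061 ] [0.5313 0.0613] mov [ 0.6131 -0.0328] [ 0.5311 -0.0315]
state [ 0.1641 -0.6543  0.2367]
```

```bash
cat >> h.py <<'E'
H=np.array([.5747,-.1634])
def Rt():
    return Ro.from_euler("xyz",arm.get_state()["ee_rot"]).as_matrix()
def to(ang,r,z,R=None,p=None):
    s=arm.get_state();R=Rt() if R is None else R;p=s["eef_pos"] if p is None else p
    a=np.radians(ang);t=np.array([H[0]+r*np.cos(a),H[1]+r*np.sin(a),z])
    return R.T@(t-p)
def zang(R):return np.degrees(np.arctan2(R[1,2],R[0,2]))
E
python3 - <<'E'
from h import *
np.set_printoptions(precision=4,suppress=True)
R=Rt();print(R,zang(R));print(to(14,.05,.237), to(14,.05,.13))
E
```

```text
[[-0.0005 -0.97   -0.2432]
 [ 0.0014 -0.2432  0.97  ]
 [-1.      0.0001  0.0015]] 104.07778249119761
[ 0.0002 -0.5676  0.3762] [ 0.1072 -0.5677  0.3761]
```

Request:
jog_arm([
  {"dy": -0.01, "dz": 0.007, "twist": -3},
  {"dy": -0.03, "dz": 0.02, "twist": -7},
  {"dy": -0.06, "dz": 0.04, "twist": -12},
  {"dy": -0.09, "dz": 0.06, "twist": -17},
  {"dy": -0.125, "dz": 0.083, "twist": -22},
  {"dy": -0.16, "dz": 0.106, "twist": -27},
  {"dy": -0.195, "dz": 0.13, "twist": -32},
  {"dy": -0.23, "dz": 0.152, "twist": -37},
  {"dy": -0.265, "dz": 0.175, "twist": -43},
  {"dy": -0.3, "dz": 0.2, "twist": -49},
  {"dy": -0.335, "dz": 0.222, "twist": -55},
  {"dy": -0.37, "dz": 0.245, "twist": -61},
  {"dy": -0.405, "dz": 0.268, "twist": -67},
  {"dy": -0.44, "dz": 0.291, "twist": -73},
  {"dy": -0.475, "dz": 0.314, "twist": -79},
  {"dy": -0.51, "dz": 0.338, "twist": -84},
  {"dy": -0.54, "dz": 0.358, "twist": -88},
  {"dy": -0.56, "dz": 0.371, "twist": -90},
  {"dy": -0.5676, "dz": 0.3762, "twist": -90},
  {"dy": -0.5676, "dz": 0.3762, "twist": -90},
], gripper=0, newtons=20)

```text
invalid input
```

Run:
```python
from h import *
np.set_printoptions(precision=4,suppress=True)
s=arm.get_state();print(s);R=Rt();print(zang(R));print(to(14,.05,.08))
crop("scene","pics/s1.png",220,120,420,300,3.3)
```

```text
{'t': 0.1, 'q': array([-1.0369,  0.3593,  0.0111, -0.0003, -1.2241, -0.2881]), 'qd': array([ 0.0003, -0.0009,  0.0016,  0.0015, -0.0006, -0.0004]), 'joint_efforts': array([ -0.0003, -58.4162,  29.3753,   7.0156,   0.0102,  -0.0001]), 'eef_pos': array([ 0.1641, -0.6543,  0.2367]), 'ee_rot': array([0.0841, 1.5693, 1.9006]), 'force': array([-0.8926, -0.5783, -0.5127]), 'moment': array([ 0.0329,  0.0342, -0.012 ]), 'width': 0.08753259445349719}
104.07778249119761
[ 0.1572 -0.5677  0.376 ]
```

View pics/s1.png

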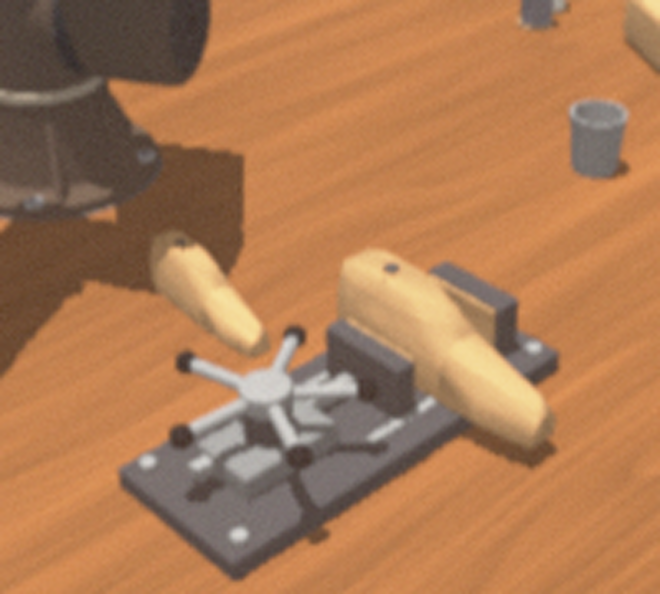

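The move was refused as invalid, so nothing has moved. I'll resend it with all four keys in every row.

Request:
jog_arm([
  {"dx": 0, "dy": -0.01, "dz": 0.007, "twist": -3},
  {"dx": 0, "dy": -0.03, "dz": 0.02, "twist": -7},
  {"dx": 0, "dy": -0.06, "dz": 0.04, "twist": -12},
  {"dx": 0, "dy": -0.09, "dz": 0.06, "twist": -17},
  {"dx": 0, "dy": -0.125, "dz": 0.083, "twist": -22},
  {"dx": 0, "dy": -0.16, "dz": 0.106, "twist": -27},
  {"dx": 0, "dy": -0.195, "dz": 0.13, "twist": -32},
  {"dx": 0, "dy": -0.23, "dz": 0.152, "twist": -37},
  {"dx": 0, "dy": -0.265, "dz": 0.175, "twist": -43},
  {"dx": 0, "dy": -0.3, "dz": 0.2, "twist": -49},
  {"dx": 0, "dy": -0.335, "dz": 0.222, "twist": -55},
  {"dx": 0, "dy": -0.37, "dz": 0.245, "twist": -61},
  {"dx": 0, "dy": -0.405, "dz": 0.268, "twist": -67},
  {"dx": 0, "dy": -0.44, "dz": 0.291, "twist": -73},
  {"dx": 0, "dy": -0.475, "dz": 0.314, "twist": -79},
  {"dx": 0, "dy": -0.51, "dz": 0.338, "twist": -84},
  {"dx": 0, "dy": -0.54, "dz": 0.358, "twist": -88},
  {"dx": 0, "dy": -0.56, "dz": 0.371, "twist": -90},
  {"dx": 0, "dy": -0.5676, "dz": 0.3762, "twist": -90},
  {"dx": 0, "dy": -0.5676, "dz": 0.3762, "twist": -90},
], gripper=0, newtons=20)

```text
t: 1.82
eef_pos: [0.6242, -0.1498, 0.2366]
ee_rot: [-0.306, 1.57, 3.083]
force: [-0.1, -1.4, 0.7]
width: 0.0002
```

Run:
```python
from h import *
np.set_printoptions(precision=4,suppress=True)
s=arm.get_state();print(s['q']);R=Rt();print(R,zang(R));print(to(14,.05,.08))
crop("scene","pics/s2.png",220,120,420,300,3.3)
```

```text
[ 0.0677  0.3063 -0.0664 -0.0002 -1.1995  0.1799]
[[-0.0013  0.2451 -0.9695]
 [ 0.0001 -0.9695 -0.2451]
 [-1.     -0.0004  0.0012]] -165.81452013185893
[0.1566 0.0012 0.0012]
```

View pics/s2.png

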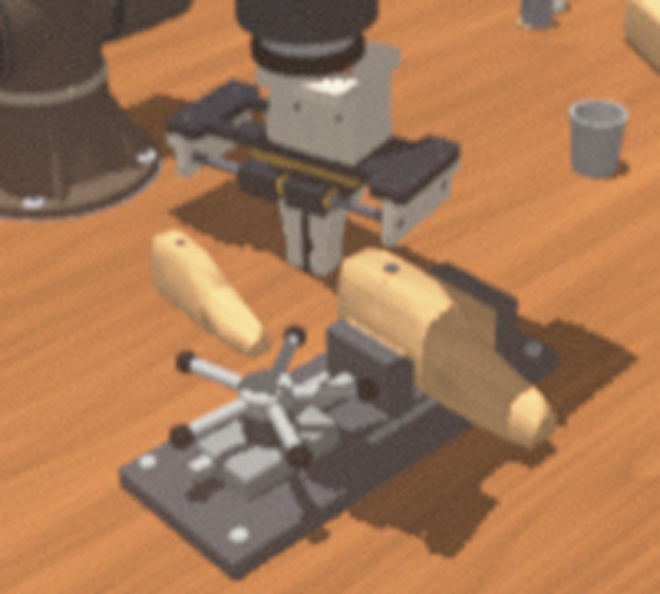

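Request:
jog_arm([
  {"dx": 0.02, "dy": 0.001, "dz": 0.001, "twist": 0},
  {"dx": 0.05, "dy": 0.001, "dz": 0.001, "twist": 0},
  {"dx": 0.08, "dy": 0.001, "dz": 0.001, "twist": 0},
  {"dx": 0.1, "dy": 0.001, "dz": 0.001, "twist": 0},
  {"dx": 0.12, "dy": 0.001, "dz": 0.001, "twist": 0},
  {"dx": 0.135, "dy": 0.001, "dz": 0.001, "twist": 0},
  {"dx": 0.147, "dy": 0.001, "dz": 0.001, "twist": 0},
  {"dx": 0.155, "dy": 0.001, "dz": 0.001, "twist": 0},
  {"dx": 0.1566, "dy": 0.001, "dz": 0.001, "twist": 0},
  {"dx": 0.1566, "dy": 0.001, "dz": 0.001, "twist": 0},
])

```text
t: 2.7
eef_pos: [0.6223, -0.1534, 0.081]
ee_rot: [0.212, 1.571, -2.684]
force: [-0.1, 0.0, 0.8]
width: 0.0004
```

```bash
cat >> h.py <<'E'
def arc(a0,a1,n,r=.05,z=.08):
    # rows, from current pose, finger centre along arc a0->a1 (deg), twisting along
    R=Rt();p=arm.get_state()["eef_pos"];out=[]
    for k in range(1,n+1):
        a=a0+(a1-a0)*k/n;d=to(a,r,z,R,p)
        tw=(zang(R)-180-a+180)%360-180
        out.append('{"dx":%.3f,"dy":%.4f,"dz":%.4f,"twist":%.0f}'%(d[0],d[1],d[2],tw))
    print(",".join(out))
def where():
    s=arm.get_state();d=s["eef_pos"][:2]-H;a=np.arctan2(d[1],d[0]);f=s["force"];
    t=np.array([np.sin(a),-np.cos(a)]) # clockwise dir
    print("t %.2f ang %.1f r %.1f z %.1f zang %.1f Fcw %.1f Frad %.1f Fz %.1f"%(s["t"],np.degrees(a),np.hypot(*d)*1e3,s["eef_pos"][2]*1e3,zang(Rt()),f[:2]@t,f[:2]@d/np.hypot(*d),f[2]),s["moment"].round(2),s["q"][5].round(2))
E
python3 - <<'E'
from h import *
where();crop("scene","pics/s3.png",220,120,420,300,3.3)
arc(14,-76,20)
E
```

```text
t 2.70 ang 11.8 r 48.6 z 81.0 zang -166.0 Fcw -0.1 Frad -0.1 Fz 0.8 [0.02 0.09 0.03] 0.18
{"dx":0.002,"dy":0.0021,"dz":-0.0008,"twist":5},{"dx":0.002,"dy":0.0060,"dz":-0.0003,"twist":9},{"dx":0.002,"dy":0.0099,"dz":0.0005,"twist":14},{"dx":0.002,"dy":0.0137,"dz":0.0016,"twist":18},{"dx":0.002,"dy":0.0173,"dz":0.0029,"twist":23},{"dx":0.002,"dy":0.0209,"dz":0.0046,"twist":27},{"dx":0.002,"dy":0.0243,"dz":0.0065,"twist":32},{"dx":0.002,"dy":0.0276,"dz":0.0087,"twist":36},{"dx":0.002,"dy":0.0307,"dz":0.0111,"twist":41},{"dx":0.002,"dy":0.0335,"dz":0.0138,"twist":45},{"dx":0.002,"dy":0.0362,"dz":0.0167,"twist":50},{"dx":0.002,"dy":0.0386,"dz":0.0197,"twist":54},{"dx":0.002,"dy":0.0408,"dz":0.0230,"twist":59},{"dx":0.002,"dy":0.0427,"dz":0.0264,"twist":63},{"dx":0.002,"dy":0.0444,"dz":0.0300,"twist":68},{"dx":0.002,"dy":0.0457,"dz":0.0337,"twist":72},{"dx":0.002,"dy":0.0468,"dz":0.0375,"twist":77},{"dx":0.002,"dy":0.0475,"dz":0.0413,"twist":81},{"dx":0.002,"dy":0.0480,"dz":0.0452,"twist":86},{"dx":0.002,"dy":0.0482,"dz":0.0491,"twist":90}
```

View pics/s3.png

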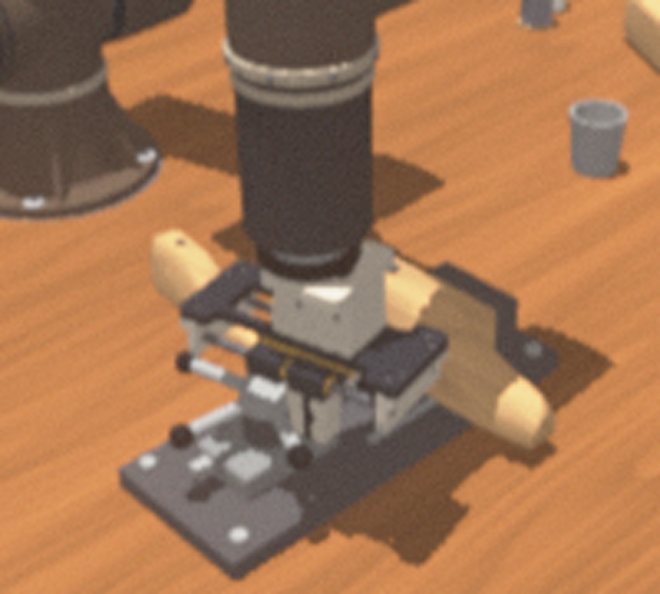

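Request:
jog_arm([
  {"dx": 0.001, "dy": 0.0039, "dz": 0.0002, "twist": 4.5},
  {"dx": 0.001, "dy": 0.0078, "dz": 0.0006, "twist": 9},
  {"dx": 0.001, "dy": 0.0117, "dz": 0.0014, "twist": 13.5},
  {"dx": 0.001, "dy": 0.0155, "dz": 0.0024, "twist": 18},
  {"dx": 0.001, "dy": 0.0191, "dz": 0.0038, "twist": 22.5},
  {"dx": 0.001, "dy": 0.0227, "dz": 0.0055, "twist": 27},
  {"dx": 0.001, "dy": 0.0261, "dz": 0.0074, "twist": 31.5},
  {"dx": 0.001, "dy": 0.0294, "dz": 0.0096, "twist": 36},
  {"dx": 0.001, "dy": 0.0325, "dz": 0.012, "twist": 40.5},
  {"dx": 0.001, "dy": 0.0354, "dz": 0.0146, "twist": 45},
  {"dx": 0.001, "dy": 0.038, "dz": 0.0175, "twist": 49.5},
  {"dx": 0.001, "dy": 0.0405, "dz": 0.0206, "twist": 54},
  {"dx": 0.001, "dy": 0.0426, "dz": 0.0239, "twist": 58.5},
  {"dx": 0.001, "dy": 0.0446, "dz": 0.0273, "twist": 63},
  {"dx": 0.001, "dy": 0.0462, "dz": 0.0309, "twist": 67.5},
  {"dx": 0.001, "dy": 0.0476, "dz": 0.0345, "twist": 72},
  {"dx": 0.001, "dy": 0.0486, "dz": 0.0383, "twist": 76.5},
  {"dx": 0.001, "dy": 0.0494, "dz": 0.0422, "twist": 81},
  {"dx": 0.001, "dy": 0.0498, "dz": 0.0461, "twist": 85.5},
  {"dx": 0.001, "dy": 0.05, "dz": 0.05, "twist": 90},
])

```text
t: 4.42
eef_pos: [0.5886, -0.2135, 0.0817]
ee_rot: [-1.88, 1.565, -0.067]
force: [4.2, 0.3, -1.7]
width: 0.0004
```

Run:
```python
from h import *
where();crop("scene","pics/s4.png",220,120,420,300,3.3)
```

```text
t 4.42 ang -74.5 r 52.0 z 81.7 zang 103.9 Fcw -4.1 Frad 0.9 Fz -1.7 [ 0.08 -1.6  -0.03] -1.29
```

View pics/s4.png

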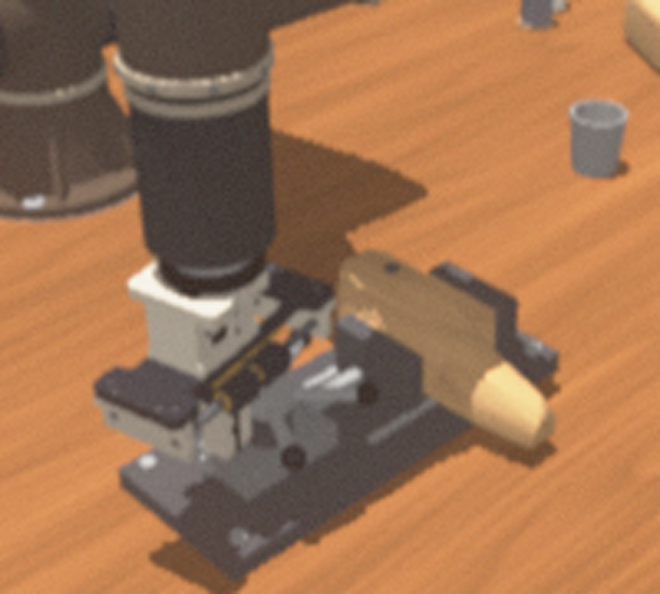

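Request:
jog_arm([
  {"dx": 0, "dy": -0.008, "dz": 0.001, "twist": 0},
  {"dx": -0.02, "dy": -0.01, "dz": 0.001, "twist": 0},
  {"dx": -0.045, "dy": -0.01, "dz": 0.001, "twist": -6},
  {"dx": -0.05, "dy": -0.012, "dz": 0.002, "twist": -13},
  {"dx": -0.05, "dy": -0.015, "dz": 0.005, "twist": -20},
  {"dx": -0.05, "dy": -0.018, "dz": 0.01, "twist": -27},
  {"dx": -0.05, "dy": -0.021, "dz": 0.015, "twist": -34},
  {"dx": -0.05, "dy": -0.024, "dz": 0.02, "twist": -41},
  {"dx": -0.05, "dy": -0.028, "dz": 0.025, "twist": -48},
  {"dx": -0.05, "dy": -0.032, "dz": 0.03, "twist": -55},
  {"dx": -0.05, "dy": -0.036, "dz": 0.035, "twist": -62},
  {"dx": -0.05, "dy": -0.04, "dz": 0.04, "twist": -69},
  {"dx": -0.05, "dy": -0.045, "dz": 0.045, "twist": -76},
  {"dx": -0.05, "dy": -0.05, "dz": 0.05, "twist": -83},
  {"dx": -0.05, "dy": -0.05, "dz": 0.05, "twist": -90},
  {"dx": -0.045, "dy": -0.05, "dz": 0.05, "twist": -90},
  {"dx": -0.03, "dy": -0.05, "dz": 0.05, "twist": -90},
  {"dx": -0.013, "dy": -0.05, "dz": 0.05, "twist": -90},
  {"dx": 0, "dy": -0.05, "dz": 0.05, "twist": -90},
  {"dx": 0, "dy": -0.05, "dz": 0.05, "twist": -90},
])

```text
t: 6.13
eef_pos: [0.6207, -0.1528, 0.077]
ee_rot: [-0.306, 1.566, 3.078]
force: [-0.3, -0.7, -0.1]
width: 0.0006
```

Run:
```python
from h import *
where();crop("scene","pics/s5.png",220,120,420,300,3.3)
```

```text
t 6.13 ang 13.0 r 47.2 z 77.0 zang -166.1 Fcw 0.7 Frad -0.4 Fz -0.1 [-0.    0.24  0.01] 0.18
```

View pics/s5.png

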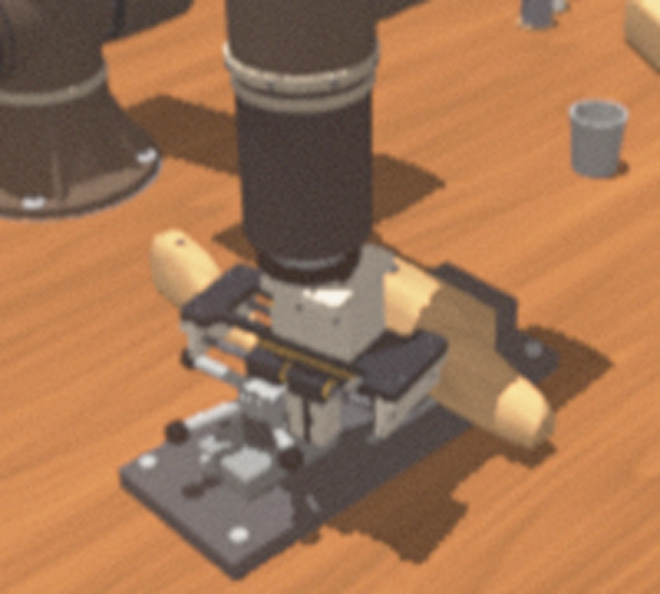

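Request:
jog_arm([
  {"dx": -0.002, "dy": 0.0039, "dz": -0.002, "twist": 4.5},
  {"dx": -0.002, "dy": 0.0078, "dz": -0.0016, "twist": 9},
  {"dx": -0.002, "dy": 0.0117, "dz": -0.0008, "twist": 13.5},
  {"dx": -0.002, "dy": 0.0155, "dz": 0.0002, "twist": 18},
  {"dx": -0.002, "dy": 0.0191, "dz": 0.0016, "twist": 22.5},
  {"dx": -0.002, "dy": 0.0227, "dz": 0.0035, "twist": 27},
  {"dx": -0.002, "dy": 0.0261, "dz": 0.0054, "twist": 31.5},
  {"dx": -0.002, "dy": 0.0294, "dz": 0.0076, "twist": 36},
  {"dx": -0.002, "dy": 0.0325, "dz": 0.01, "twist": 40.5},
  {"dx": -0.002, "dy": 0.0354, "dz": 0.0126, "twist": 45},
  {"dx": -0.002, "dy": 0.038, "dz": 0.0155, "twist": 49.5},
  {"dx": -0.002, "dy": 0.0405, "dz": 0.0186, "twist": 54},
  {"dx": -0.002, "dy": 0.0426, "dz": 0.0219, "twist": 58.5},
  {"dx": -0.002, "dy": 0.0446, "dz": 0.0253, "twist": 63},
  {"dx": -0.002, "dy": 0.0462, "dz": 0.0289, "twist": 67.5},
  {"dx": -0.002, "dy": 0.0476, "dz": 0.0325, "twist": 72},
  {"dx": -0.002, "dy": 0.0486, "dz": 0.0363, "twist": 76.5},
  {"dx": -0.002, "dy": 0.0494, "dz": 0.0402, "twist": 81},
  {"dx": -0.002, "dy": 0.0498, "dz": 0.0441, "twist": 85.5},
  {"dx": -0.002, "dy": 0.05, "dz": 0.048, "twist": 90},
])

```text
t: 7.85
eef_pos: [0.591, -0.2139, 0.0841]
ee_rot: [-2.054, 1.565, -0.242]
force: [4.7, -2.7, -1.9]
width: 0.0005
```

Run:
```python
from h import *
where();crop("scene","pics/s6.png",220,120,420,300,3.3)
```

```text
t 7.85 ang -72.1 r 53.1 z 84.1 zang 103.8 Fcw -3.6 Frad 4.0 Fz -1.9 [-1.25 -1.94 -0.08] -1.29
```

View pics/s6.png

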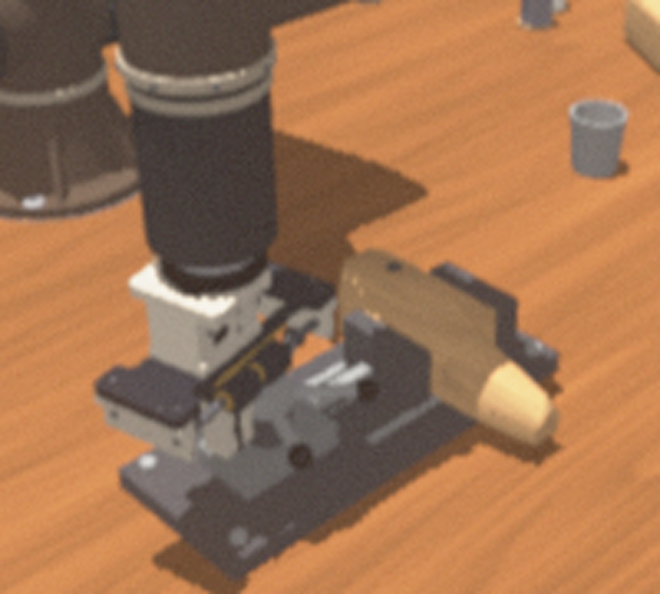

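Request:
jog_arm([
  {"dx": 0, "dy": -0.008, "dz": 0.001, "twist": 0},
  {"dx": -0.02, "dy": -0.01, "dz": 0.001, "twist": 0},
  {"dx": -0.045, "dy": -0.01, "dz": 0.001, "twist": -6},
  {"dx": -0.05, "dy": -0.012, "dz": 0.002, "twist": -13},
  {"dx": -0.05, "dy": -0.015, "dz": 0.005, "twist": -20},
  {"dx": -0.05, "dy": -0.018, "dz": 0.01, "twist": -27},
  {"dx": -0.05, "dy": -0.021, "dz": 0.015, "twist": -34},
  {"dx": -0.05, "dy": -0.024, "dz": 0.02, "twist": -41},
  {"dx": -0.05, "dy": -0.028, "dz": 0.025, "twist": -48},
  {"dx": -0.05, "dy": -0.032, "dz": 0.03, "twist": -55},
  {"dx": -0.05, "dy": -0.036, "dz": 0.035, "twist": -62},
  {"dx": -0.05, "dy": -0.04, "dz": 0.04, "twist": -69},
  {"dx": -0.05, "dy": -0.045, "dz": 0.045, "twist": -76},
  {"dx": -0.05, "dy": -0.05, "dz": 0.05, "twist": -83},
  {"dx": -0.05, "dy": -0.05, "dz": 0.05, "twist": -90},
  {"dx": -0.05, "dy": -0.05, "dz": 0.05, "twist": -90},
])

```text
t: 9.23
eef_pos: [0.6251, -0.1517, 0.1325]
ee_rot: [1.16, 1.571, -1.728]
force: [0.1, 0.6, -0.5]
width: 0.0003
```

Run:
```python
from h import *
where();crop("scene","pics/s7.png",220,120,420,300,3.3);crop("top","pics/t7.png",270,100,420,210,5)
```

```text
t 9.23 ang 13.1 r 51.8 z 132.5 zang -165.5 Fcw -0.5 Frad 0.2 Fz -0.5 [ 0.01  0.14 -0.04] 0.19
```

View pics/s7.png

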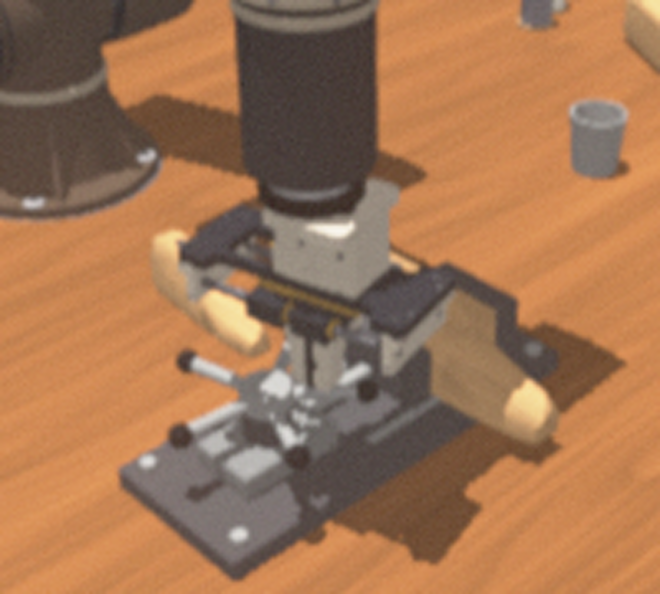

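View pics/t7.png

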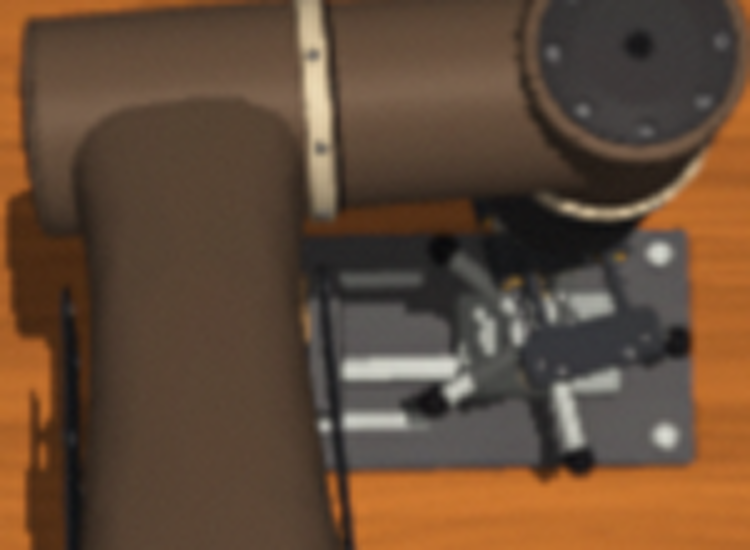

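Run:
```python
from h import *
for u,v in[(186,360),(181,435),(297,457),(369,389)]:
    d=pt("scene",220+(u+.5)/3.3-.5,120+(v+.5)/3.3-.5,.085)[:2]-H-[0,-.0015];print(np.hypot(*d),np.degrees(np.arctan2(d[1],d[0])))
```

```text
0.0809214025567051 -166.72710620467424
0.07924954494982511 -94.20475880974901
0.08081996043426419 -23.012897663348337
0.08231496025381971 50.31393902736985
```

Request:
jog_arm([
  {"dx": 0.01, "dy": 0, "dz": 0, "twist": 0},
  {"dx": 0.028, "dy": 0, "dz": 0, "twist": 0},
  {"dx": 0.042, "dy": 0, "dz": 0, "twist": 0},
  {"dx": 0.051, "dy": 0, "dz": 0, "twist": 0},
  {"dx": 0.051, "dy": 0, "dz": 0, "twist": 0},
])

```text
t: 9.75
eef_pos: [0.6228, -0.1525, 0.0782]
ee_rot: [-0.289, 1.566, 3.096]
force: [-0.6, 0.1, -0.3]
width: 0.0006
```

Request:
jog_arm([
  {"dx": 0, "dy": 0.0039, "dz": 0.0002, "twist": 4.5},
  {"dx": 0, "dy": 0.0078, "dz": 0.0006, "twist": 9},
  {"dx": 0, "dy": 0.0117, "dz": 0.0014, "twist": 13.5},
  {"dx": 0, "dy": 0.0155, "dz": 0.0024, "twist": 18},
  {"dx": 0, "dy": 0.0191, "dz": 0.0038, "twist": 22.5},
  {"dx": 0, "dy": 0.0227, "dz": 0.0055, "twist": 27},
  {"dx": 0, "dy": 0.0261, "dz": 0.0074, "twist": 31.5},
  {"dx": 0, "dy": 0.0294, "dz": 0.0096, "twist": 36},
  {"dx": 0, "dy": 0.0325, "dz": 0.012, "twist": 40.5},
  {"dx": 0, "dy": 0.0354, "dz": 0.0146, "twist": 45},
  {"dx": 0, "dy": 0.038, "dz": 0.0175, "twist": 49.5},
  {"dx": 0, "dy": 0.0405, "dz": 0.0206, "twist": 54},
])

```text
t: 10.75
eef_pos: [0.6155, -0.196, 0.0815]
ee_rot: [-2.103, 1.568, 0.337]
force: [2.5, 4.9, -3.4]
width: 0.0005
```

Run:
```python
from h import *
where();crop("scene","pics/s8.png",220,120,420,300,3.3)
```

```text
t 10.75 ang -38.6 r 52.3 z 81.5 zang 139.8 Fcw -5.4 Frad -1.1 Fz -3.4 [ 1.68 -1.02 -0.11] -0.69
```

View pics/s8.png

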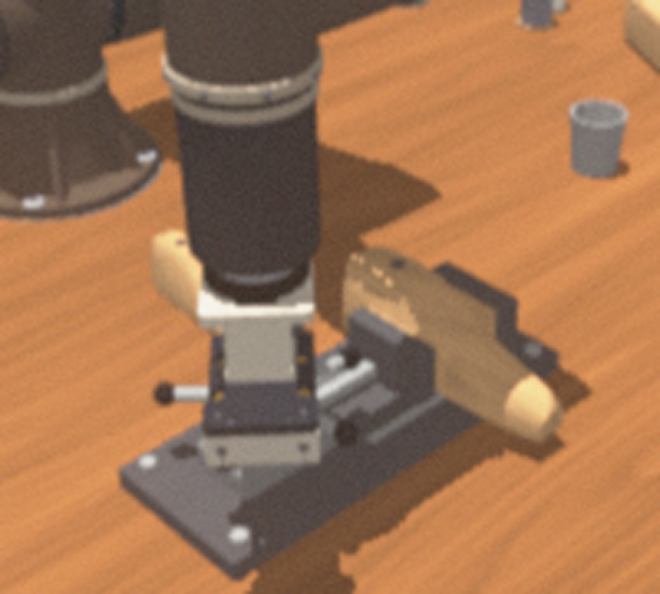

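Request:
jog_arm([
  {"dx": 0, "dy": 0.0026, "dz": 0.0001, "twist": 3},
  {"dx": 0, "dy": 0.0052, "dz": 0.0003, "twist": 6},
  {"dx": 0, "dy": 0.0078, "dz": 0.0006, "twist": 9},
  {"dx": 0, "dy": 0.0104, "dz": 0.0011, "twist": 12},
  {"dx": 0, "dy": 0.0104, "dz": 0.0011, "twist": 12},
])

```text
t: 11.22
eef_pos: [0.608, -0.2039, 0.0816]
ee_rot: [-2.193, 1.568, 0.041]
force: [4.3, 2.2, -1.9]
width: 0.0008
```

Run:
```python
from h import *
where()
```

```text
t 11.22 ang -50.6 r 52.4 z 81.6 zang 128.0 Fcw -4.7 Frad 1.1 Fz -1.9 [ 0.94 -1.33 -0.05] -0.89
```

Request:
jog_arm([
  {"dx": 0, "dy": 0.0026, "dz": 0.0001, "twist": 3},
  {"dx": 0, "dy": 0.0052, "dz": 0.0003, "twist": 6},
  {"dx": 0, "dy": 0.0078, "dz": 0.0006, "twist": 9},
  {"dx": 0, "dy": 0.0104, "dz": 0.0011, "twist": 12},
  {"dx": 0, "dy": 0.0104, "dz": 0.0011, "twist": 12},
])

```text
t: 11.63
eef_pos: [0.599, -0.2098, 0.0817]
ee_rot: [-2.208, 1.568, -0.182]
force: [4.5, 0.3, -2.8]
width: 0.0008
```

Run:
```python
from h import *
where();crop("scene","pics/s9.png",220,120,420,300,3.3)
```

```text
t 11.63 ang -62.3 r 52.4 z 81.7 zang 116.1 Fcw -4.2 Frad 1.8 Fz -2.8 [ 0.09 -1.62 -0.  ] -1.09
```

View pics/s9.png

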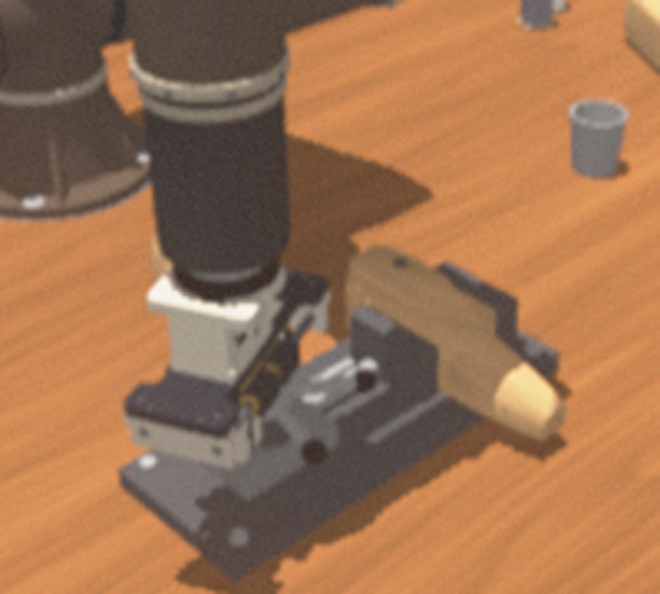

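Request:
jog_arm([
  {"dx": 0, "dy": 0.0026, "dz": 0.0001, "twist": 3},
  {"dx": 0, "dy": 0.0052, "dz": 0.0003, "twist": 6},
  {"dx": 0, "dy": 0.0078, "dz": 0.0006, "twist": 9},
  {"dx": 0, "dy": 0.0104, "dz": 0.0011, "twist": 12},
  {"dx": 0, "dy": 0.0104, "dz": 0.0011, "twist": 12},
])

```text
t: 12.1
eef_pos: [0.5888, -0.2137, 0.0816]
ee_rot: [-2.343, 1.569, -0.526]
force: [3.7, -2.9, -1.4]
width: 0.0002
```

Request:
jog_arm([
  {"dx": 0, "dy": 0.0026, "dz": 0.0001, "twist": 3},
  {"dx": 0, "dy": 0.0052, "dz": 0.0003, "twist": 6},
  {"dx": 0, "dy": 0.0052, "dz": 0.0003, "twist": 6},
])

```text
t: 12.35
eef_pos: [0.5835, -0.2148, 0.0815]
ee_rot: [-2.491, 1.569, -0.778]
force: [2.8, -3.9, -1.7]
width: 0.0004
```

Run:
```python
from h import *
where();crop("scene","pics/s10.png",220,120,420,300,3.3)
```

```text
t 12.35 ang -80.3 r 52.2 z 81.5 zang 98.1 Fcw -2.1 Frad 4.3 Fz -1.7 [-1.32 -1.36  0.  ] -1.39
```

View pics/s10.png

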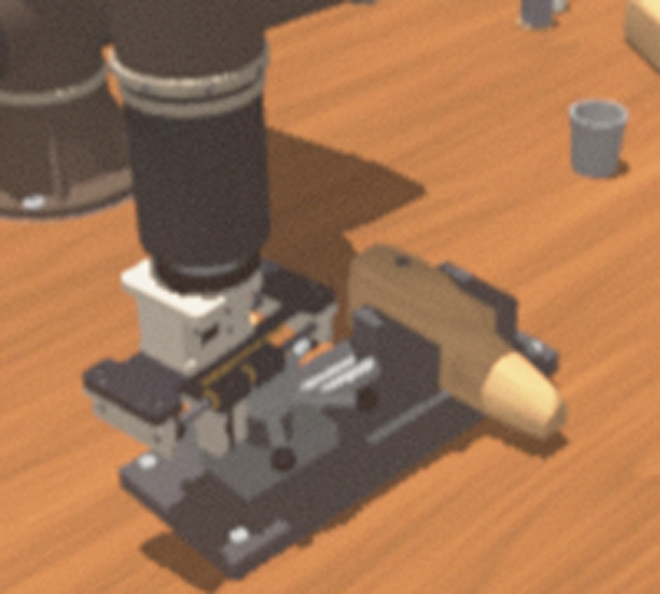

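```bash
cat >> h.py <<'E'
def push():
    s=arm.get_state();d=s["eef_pos"][:2]-H;r=np.hypot(*d);a=np.arctan2(d[1],d[0])-np.arcsin(15.5e-3/r)
    n=np.array([np.sin(a),-np.cos(a)]);f=-s["force"][:2];N=f@n;L=np.sqrt(r*r-15.5e-3**2)
    print("spoke ang %.1f N %.1f alongOut %.1f torque %.3f turned %.2f"%(np.degrees(a),N,f@[np.cos(a),np.sin(a)],N*L,0))
E
python3 - <<'E'
from h import *
push()
E
```

```text
spoke ang -97.5 N 3.3 alongOut -2.9 torque 0.164 turned 0.00
```

Request:
jog_arm([
  {"dx": 0, "dy": 0.0026, "dz": -0.0015, "twist": 3},
  {"dx": 0, "dy": 0.0052, "dz": -0.0015, "twist": 6},
  {"dx": 0, "dy": 0.0052, "dz": -0.0015, "twist": 6},
])

```text
t: 12.65
eef_pos: [0.5787, -0.2164, 0.0815]
ee_rot: [-1.771, 1.569, -0.163]
force: [3.8, -0.0, -1.2]
width: 0.0006
```

Run:
```python
from h import *
where();push()
```

```text
t 12.65 ang -85.7 r 53.1 z 81.5 zang 92.2 Fcw -3.8 Frad 0.3 Fz -1.2 [-0.06 -1.55 -0.08] -1.49
spoke ang -102.6 N 3.7 alongOut 0.8 torque 0.190 turned 0.00
```

Request:
jog_arm([
  {"dx": 0, "dy": 0.0017, "dz": 0, "twist": 2},
  {"dx": 0, "dy": 0.0035, "dz": 0.0001, "twist": 4},
  {"dx": 0, "dy": 0.0035, "dz": 0.0001, "twist": 4},
])

```text
t: 12.9
eef_pos: [0.5751, -0.2165, 0.0815]
ee_rot: [-2.01, 1.57, -0.47]
force: [4.1, -1.9, 0.2]
width: 0.0006
```

Run:
```python
from h import *
where();push();crop("scene","pics/s11.png",220,120,420,300,3.3)
```

```text
t 12.90 ang -89.6 r 53.1 z 81.5 zang 88.2 Fcw -4.1 Frad 1.9 Fz 0.2 [-0.46 -1.52 -0.06] -1.56
spoke ang -106.6 N 4.4 alongOut -0.7 torque 0.226 turned 0.00
```

View pics/s11.png

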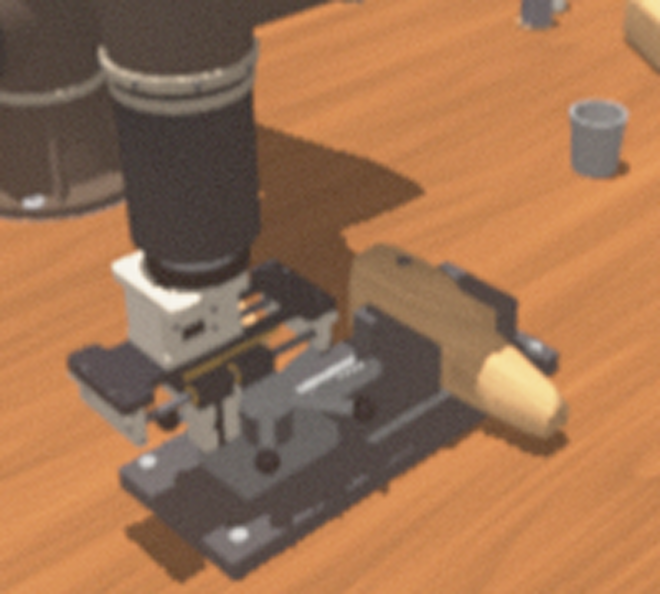

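Request:
jog_arm([
  {"dx": 0, "dy": 0.0017, "dz": 0, "twist": 2},
  {"dx": 0, "dy": 0.0035, "dz": -0.0003, "twist": 4},
  {"dx": 0, "dy": 0.0035, "dz": -0.0003, "twist": 4},
])

```text
t: 13.2
eef_pos: [0.5714, -0.2166, 0.0814]
ee_rot: [-1.807, 1.57, -0.338]
force: [3.3, -1.0, 1.6]
width: 0.0004
```

Run:
```python
from h import *
where();push()
```

```text
t 13.20 ang -93.5 r 53.3 z 81.4 zang 84.2 Fcw -3.4 Frad 0.8 Fz 1.6 [-0.42 -1.5  -0.03] -1.63
spoke ang -110.4 N 3.5 alongOut 0.2 torque 0.177 turned 0.00
```

Request:
jog_arm([
  {"dx": 0, "dy": 0.0017, "dz": 0, "twist": 2},
  {"dx": 0, "dy": 0.0035, "dz": -0.0003, "twist": 4},
  {"dx": 0, "dy": 0.0035, "dz": -0.0003, "twist": 4},
])

```text
t: 13.45
eef_pos: [0.5679, -0.2165, 0.0813]
ee_rot: [-1.599, 1.57, -0.199]
force: [4.5, -0.6, 0.1]
width: 0.0003
```

Run:
```python
from h import *
where();push()
```

```text
t 13.45 ang -97.3 r 53.5 z 81.3 zang 80.2 Fcw -4.6 Frad 0.0 Fz 0.1 [-0.27 -1.45 -0.05] -1.7
spoke ang -114.2 N 4.4 alongOut 1.3 torque 0.224 turned 0.00
```

Request:
jog_arm([
  {"dx": 0, "dy": 0.0017, "dz": 0, "twist": 2},
  {"dx": 0, "dy": 0.0035, "dz": 0.0002, "twist": 4},
  {"dx": 0, "dy": 0.0035, "dz": 0.0002, "twist": 4},
])

```text
t: 13.7
eef_pos: [0.5642, -0.2158, 0.0812]
ee_rot: [-2.41, 1.57, -1.081]
force: [3.4, -2.1, 1.6]
width: 0.0003
```

Run:
```python
from h import *
where();push()
```

```text
t 13.70 ang -101.3 r 53.5 z 81.2 zang 76.2 Fcw -3.8 Frad 1.3 Fz 1.6 [-0.78 -1.3  -0.06] -1.77
spoke ang -118.2 N 4.0 alongOut -0.2 torque 0.204 turned 0.00
```

Request:
jog_arm([
  {"dx": 0, "dy": 0.0017, "dz": 0, "twist": 2},
  {"dx": 0, "dy": 0.0035, "dz": 0.0002, "twist": 4},
  {"dx": 0, "dy": 0.0035, "dz": 0.0002, "twist": 4},
])

```text
t: 13.95
eef_pos: [0.5606, -0.215, 0.0812]
ee_rot: [2.887, 1.57, -2.136]
force: [3.0, -3.4, 1.5]
width: 0.0004
```

Run:
```python
from h import *
where();push();crop("scene","pics/s12.png",220,120,420,300,3.3)
```

```text
t 13.95 ang -105.3 r 53.5 z 81.2 zang 72.2 Fcw -3.8 Frad 2.5 Fz 1.5 [-1.2  -1.02  0.01] -1.84
spoke ang -122.1 N 4.4 alongOut -1.3 torque 0.225 turned 0.00
```

View pics/s12.png

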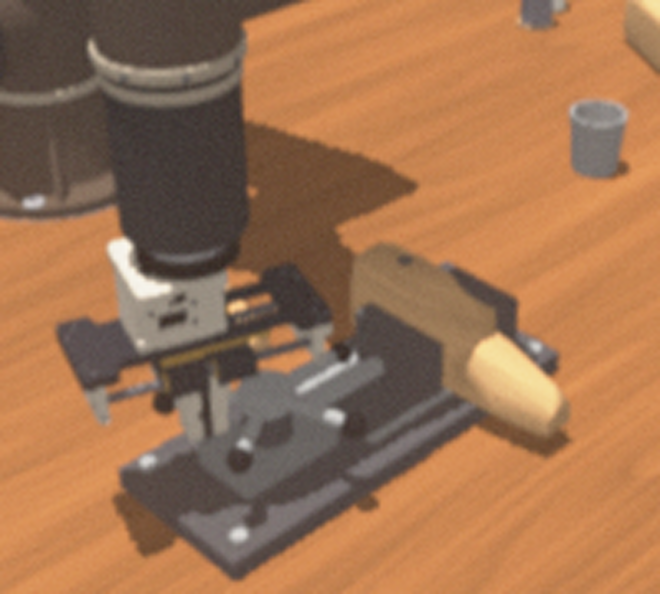

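Request:
jog_arm([
  {"dx": 0, "dy": 0.0014, "dz": 0, "twist": 1.5},
  {"dx": 0, "dy": 0.0028, "dz": -0.0004, "twist": 3},
  {"dx": 0, "dy": 0.0028, "dz": -0.0004, "twist": 3},
])

```text
t: 14.25
eef_pos: [0.5581, -0.2144, 0.0812]
ee_rot: [-2.236, 1.571, -1.029]
force: [3.9, -3.4, 2.4]
width: 0.0006
```

Run:
```python
from h import *
where();push()
```

```text
t 14.25 ang -108.1 r 53.6 z 81.2 zang 69.2 Fcw -4.7 Frad 2.0 Fz 2.4 [-1.17 -1.08 -0.07] -1.89
spoke ang -124.9 N 5.1 alongOut -0.6 torque 0.262 turned 0.00
```

Request:
jog_arm([
  {"dx": 0, "dy": 0.0014, "dz": 0, "twist": 1.5},
  {"dx": 0, "dy": 0.0028, "dz": -0.0004, "twist": 3},
  {"dx": 0, "dy": 0.0028, "dz": -0.0004, "twist": 3},
])

```text
t: 14.5
eef_pos: [0.5554, -0.2136, 0.0812]
ee_rot: [-1.49, 1.57, -0.335]
force: [3.3, -3.0, 2.2]
width: 0.0006
```

Run:
```python
from h import *
where();push()
```

```text
t 14.50 ang -111.0 r 53.8 z 81.2 zang 66.2 Fcw -4.1 Frad 1.6 Fz 2.2 [-1.03 -1.15  0.01] -1.95
spoke ang -127.8 N 4.4 alongOut -0.3 torque 0.227 turned 0.00
```

Request:
jog_arm([
  {"dx": 0, "dy": 0.0014, "dz": 0, "twist": 1.5},
  {"dx": 0, "dy": 0.0028, "dz": -0.0002, "twist": 3},
  {"dx": 0, "dy": 0.0028, "dz": -0.0002, "twist": 3},
])

```text
t: 14.75
eef_pos: [0.5527, -0.2126, 0.0811]
ee_rot: [-1.553, 1.571, -0.451]
force: [2.6, -2.3, 2.5]
width: 0.0005
```

Run:
```python
from h import *
where();push()
```

```text
t 14.75 ang -114.1 r 53.9 z 81.1 zang 63.2 Fcw -3.3 Frad 1.0 Fz 2.5 [-1.01 -1.15 -0.07] -2.0
spoke ang -130.8 N 3.5 alongOut -0.0 torque 0.179 turned 0.00
```

Request:
jog_arm([
  {"dx": 0, "dy": 0.0014, "dz": 0, "twist": 1.5},
  {"dx": 0, "dy": 0.0028, "dz": 0.0001, "twist": 3},
  {"dx": 0, "dy": 0.0028, "dz": 0.0001, "twist": 3},
])

```text
t: 15.0
eef_pos: [0.5501, -0.2113, 0.0811]
ee_rot: [2.711, 1.571, -2.522]
force: [2.8, -2.9, 2.6]
width: 0.0006
```

Run:
```python
from h import *
where();push()
```

```text
t 15.00 ang -117.2 r 53.9 z 81.1 zang 60.2 Fcw -3.8 Frad 1.2 Fz 2.6 [-1.24 -0.96  0.02] -2.06
spoke ang -133.9 N 4.0 alongOut -0.1 torque 0.207 turned 0.00
```

Request:
jog_arm([
  {"dx": 0, "dy": 0.0014, "dz": 0, "twist": 1.5},
  {"dx": 0, "dy": 0.0028, "dz": 0.0001, "twist": 3},
  {"dx": 0, "dy": 0.0028, "dz": 0.0001, "twist": 3},
])

```text
t: 15.25
eef_pos: [0.5475, -0.2098, 0.081]
ee_rot: [2.428, 1.57, -2.857]
force: [2.3, -4.5, 2.6]
width: 0.0007
```

Run:
```python
from h import *
where();push()
```

```text
t 15.25 ang -120.3 r 53.8 z 81.0 zang 57.2 Fcw -4.3 Frad 2.7 Fz 2.6 [-1.39 -0.72 -0.04] -2.11
spoke ang -137.1 N 4.9 alongOut -1.3 torque 0.251 turned 0.00
```

Request:
jog_arm([
  {"dx": 0, "dy": 0.0014, "dz": 0, "twist": 1.5},
  {"dx": 0, "dy": 0.0028, "dz": 0.0001, "twist": 3},
  {"dx": 0, "dy": 0.0028, "dz": 0.0001, "twist": 3},
])

```text
t: 15.5
eef_pos: [0.5458, -0.209, 0.0812]
ee_rot: [-2.077, 1.57, -1.131]
force: [4.3, -8.3, 1.5]
width: 0.0002
```

Run:
```python
from h import *
where();push();crop("scene","pics/s13.png",220,120,420,300,3.3);crop("top","pics/t13.png",270,100,420,210,5)
```

```text
t 15.50 ang -122.4 r 54.0 z 81.2 zang 54.2 Fcw -8.1 Frad 4.7 Fz 1.5 [-3.25 -1.39 -0.02] -2.17
spoke ang -139.1 N 9.1 alongOut -2.2 torque 0.471 turned 0.00
```

View pics/s13.png

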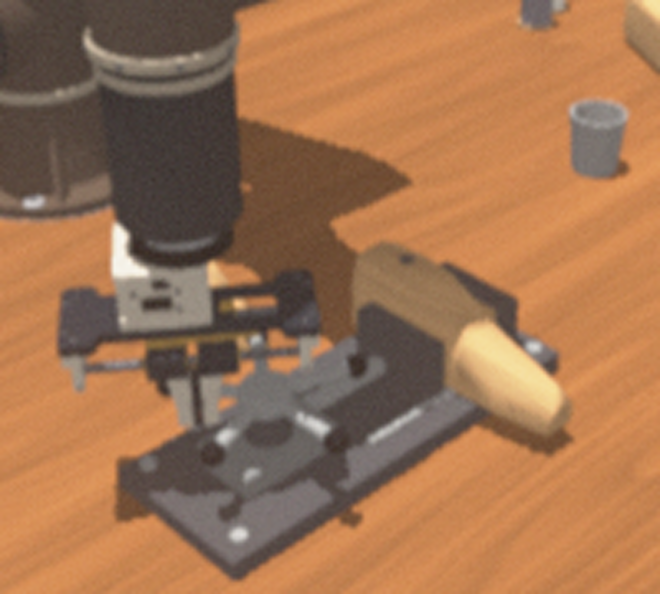

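View pics/t13.png

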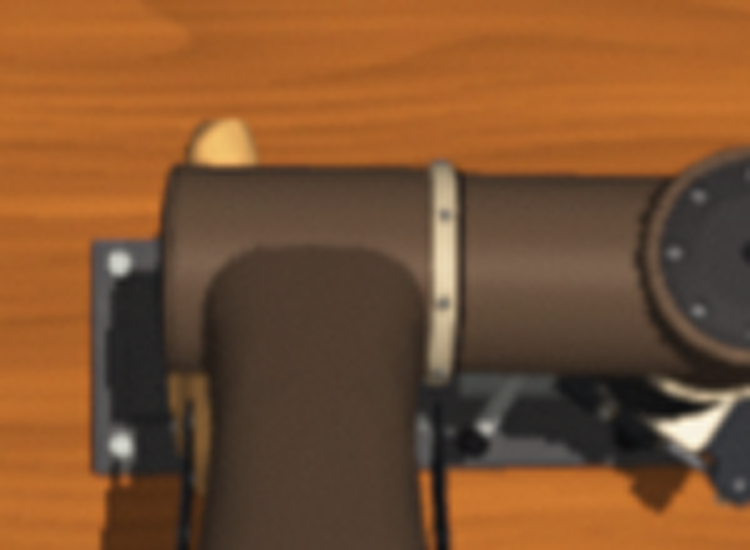

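Request:
jog_arm([
  {"dx": 0, "dy": 0, "dz": 0, "twist": 0},
  {"dx": 0, "dy": 0, "dz": 0, "twist": 0},
  {"dx": 0, "dy": 0, "dz": 0, "twist": 0},
])

```text
t: 15.85
eef_pos: [0.5459, -0.209, 0.0811]
ee_rot: [-2.166, 1.57, -1.219]
force: [3.8, -7.8, 1.8]
width: 0.0004
```

Run:
```python
from h import *
where();push()
```

```text
t 15.85 ang -122.3 r 53.9 z 81.1 zang 54.3 Fcw -7.4 Frad 4.5 Fz 1.8 [-3.08 -1.3  -0.06] -2.16
spoke ang -139.0 N 8.4 alongOut -2.2 torque 0.433 turned 0.00
```

Request:
jog_arm([
  {"dx": 0, "dy": -0.004, "dz": 0, "twist": 0},
  {"dx": 0, "dy": -0.01, "dz": 0, "twist": 0},
  {"dx": -0.01, "dy": -0.012, "dz": 0, "twist": 0},
  {"dx": -0.03, "dy": -0.012, "dz": 0, "twist": 0},
  {"dx": -0.06, "dy": -0.012, "dz": 0, "twist": 0},
  {"dx": -0.1, "dy": -0.012, "dz": 0, "twist": 0},
  {"dx": -0.13, "dy": -0.015, "dz": -0.02, "twist": 0},
  {"dx": -0.16, "dy": -0.015, "dz": -0.05, "twist": 0},
  {"dx": -0.17, "dy": -0.015, "dz": -0.085, "twist": 0},
  {"dx": -0.17, "dy": -0.02, "dz": -0.12, "twist": 0},
  {"dx": -0.17, "dy": -0.02, "dz": -0.155, "twist": 0},
  {"dx": -0.17, "dy": -0.024, "dz": -0.19, "twist": 0},
  {"dx": -0.17, "dy": -0.024, "dz": -0.225, "twist": 0},
  {"dx": -0.17, "dy": -0.024, "dz": -0.255, "twist": 0},
  {"dx": -0.17, "dy": -0.024, "dz": -0.275, "twist": 0},
  {"dx": -0.17, "dy": -0.024, "dz": -0.28, "twist": 0},
  {"dx": -0.17, "dy": -0.024, "dz": -0.28, "twist": 0},
])

```text
t: 17.27
eef_pos: [0.3994, -0.4496, 0.2509]
ee_rot: [1.325, 1.569, 2.267]
force: [0.4, -1.0, -0.2]
width: 0.0005
```

Run:
```python
from h import *
where();crop("scene","pics/s14.png",240,150,400,300,4);crop("top","pics/t14.png",270,100,420,210,5);crop("scene","pics/s15.png",0,0,640,400,1)
```

```text
t 17.27 ang -121.5 r 335.6 z 250.9 zang 54.0 Fcw -0.9 Frad 0.7 Fz -0.2 [-0.03 -0.12 -0.  ] -1.68
```

View pics/s14.png

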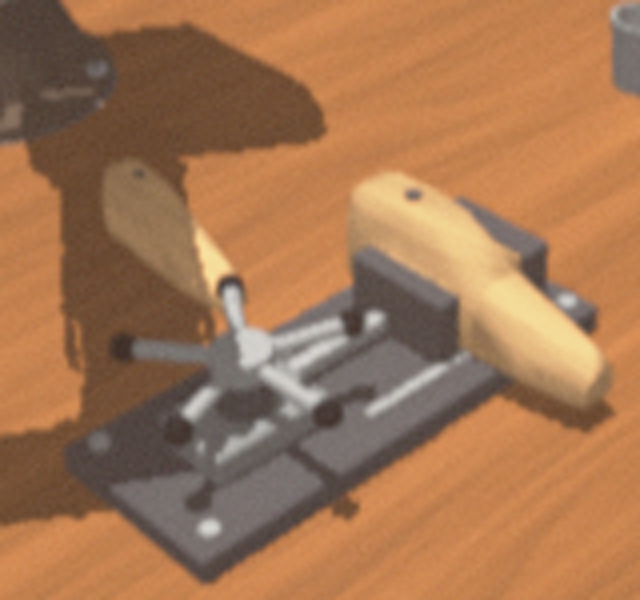

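View pics/t14.png

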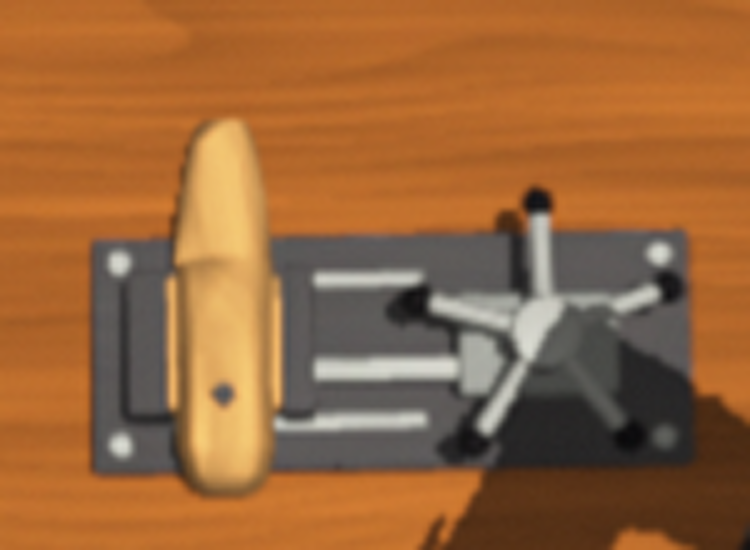

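View pics/s15.png

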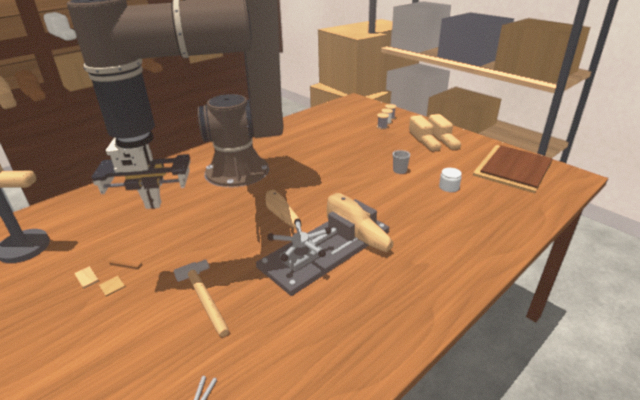

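Run:
```python
from h import *
f=lambda u,v:(270+(u+.5)/5-.5,100+(v+.5)/5-.5)
P,c,r,a=wheel("top",[f(537,202),f(668,286),f(630,436),f(472,442),f(415,301)]);print(c,r,a)
im=cv2.imread("pics/t14.png");b,g,rr=[im[:,:,i].astype(int) for i in range(3)]
m=((g>110)&(rr>170)&(g-b>20)).astype(np.uint8)
L=[];Rr=[]
for v in list(range(425,465)):
    x=np.where(m[v,140:320])[0]+140
    if len(x): L.append((x.min(),v));Rr.append((x.max(),v))
for v in range(280,460,20):
    x=np.where(m[v,140:320])[0]+140; print(v,x.min(),x.max())
# before/after bystander change in the scene view
A=cv2.imread("pics/scene0.png");B=cv2.imread("pics/s15.png")
for n,(x0,y0,x1,y1) in dict(pot=(388,148,414,176),tin=(436,165,466,194),hammer=(172,258,232,338)).items():
    print(n,cv2.absdiff(A[y0:y1,x0:x1],B[y0:y1,x0:x1]).mean().round(1))
```

```text
[ 0.57407127 -0.16143119] [80.72021294 80.91429992 80.93076771 79.94831182 80.87339938] [   1.85432655  -69.80389117 -141.5967313   145.39865883   75.23060438]
280 169 276
300 168 280
320 168 280
340 168 280
360 168 281
380 168 281
400 168 280
420 189 266
440 189 267
pot 2.2
tin 1.9
hammer 17.5
```

Run:
```python
from h import *
import cv2
A=cv2.imread("pics/scene0.png")[250:345,160:245];B=cv2.imread("pics/s15.png")[250:345,160:245]
A2=cv2.imread("pics/top0z.png")[30:480,150:300]
B2=cv2.imread("pics/t14.png")[100:510,150:300]
cv2.imwrite("pics/ham.png",cv2.resize(np.hstack([A,B]),None,fx=4,fy=4))
cv2.imwrite("pics/last.png",cv2.resize(np.hstack([A2[:410],B2]),None,fx=1.4,fy=1.4))
```

```text
(no output)
```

View pics/ham.png

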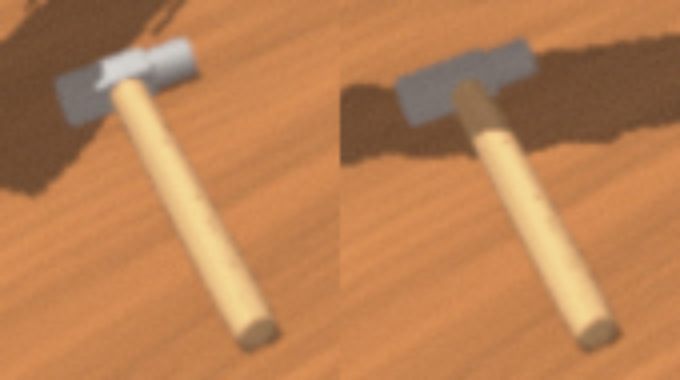

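View pics/last.png

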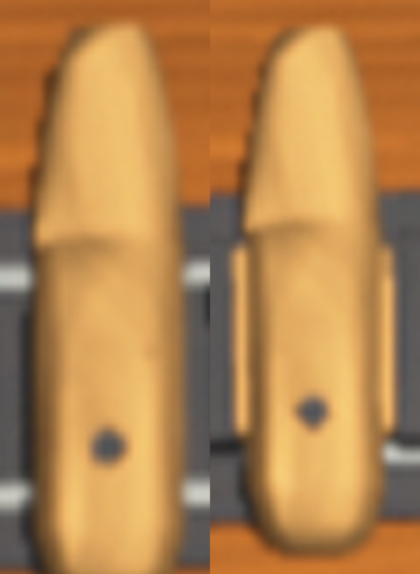

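The pictures show the hammer in its old place, with only the shadow on it changed. The last sits flush between both wooden faces (columns 178 and 272), and the gripper is clear of everything. I'm handing the job in.

Run:
```python
from station import arm
print(arm.job_done())
```

```text
the job is handed in; nothing more can be done
None
```

The last is clamped between the two jaws, and I handed the job in at about 17.5 s of the 64 s allowed, with the gripper clear of everything.

**What I did:** I pushed the wheel clockwise about 262° with the side of the closed fingers. That took three spokes, the third in small steps while I watched the force. The push at the spoke stayed around 3.5–5 N, then rose sharply to 9.1 N at a wheel angle of about 4.94 rad. It held steady at 8.4 N, so I stopped there, backed off and lifted clear.

**Last checks:**
- **Wheel:** it stayed where I left it, with the pushed spoke at about −142° in the top view. My estimate from the finger was −139°; I put the difference down to calibration error.
- **Last:** in the top view it lies between both wooden jaw faces with no gap visible, and the face edges are parallel. I judged squareness by eye from the pictures and did not measure its angle.
- **Bystanders:** the pot and tin images are unchanged. The hammer's image differed only by the arm's shadow, and a side-by-side view shows it has not moved.
- **Radial force:** during the strokes I saw up to about 4.7 N of sideways force along the spoke. I took this to be rubber friction, and there was no sign of any other contact.

My first move call was refused for missing keys, and nothing moved.

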